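# Lock the tube block of a dry bath with a flat driver

## Robot

A 6-joint arm with a two-finger parallel gripper is mounted at the origin on the work surface. World frame = base frame: x ahead of the robot, y to its left, z up, the work surface at z = 0. Lengths are in mm, angles in rad, forces in N, time in s.
With the tool pointing down it reaches from about 350 to 775 mm from the base axis. Payload 7.3 kg.
Tool frame: the origin (TCP) lies between the finger pads; the fingertips stand 14 mm ahead of it and the grasp point (between the pads) lies 5 mm behind it; z points along the fingers, y is the line along which they close (so a half turn about z gives the same grasp; the last joint's range is limited). The gripper opens to 92 mm and grips with 3 to 60 N. Pads are 19 mm wide; open, the fingers measure 130 mm over their backs; the gripper's body (75 mm by 190 mm) begins 47 mm behind the grasp point.
Start: joints at [-1.318, 0.342, 1.524, -0, 1.275, -0.146], TCP at [203.888, -483.813, 217.441] pointing down, gripper open.
Joint ranges: [-2.53, 2.53], [-0.77, 2.02], [0.04, 2.7], [-1, 4.14], [0.28, 2.66], [-3.11, 3.11]. Speed limits (rad/s): [2.57, 2.57, 3.14, 3.14, 3.14, 3.14].

## Interface

Orientations are given as [roll, pitch, yaw] about the fixed x, y, z axes, in that order (R = Rz(yaw) Ry(pitch) Rx(roll)).
In Python, from plant import get_obs, cams, close_job gives the robot as it stands. The module is installed in compiled form; this text tells all that it offers.
- The arm moves only by the shell command python3 -m creep 'ROWS'. ROWS is JSON, a list of rows, each an object of numbers: "hand": the opening, from 0 (shut) to 1 (fully open); "tx", "ty", "tz": the shift along the tool's x, y, z in m; "spin": the turn about the tool's z in degrees. In form: [{"hand": .., "tx": .., "ty": .., "tz": .., "spin": ..}, ...]. A call has 1 to 5 rows; each row shifts and turns the commanded pose from where the row before left it, along the tool's axes as they then stand; what a row does not reach is not made up. A row lasts 1/8 s, in which the tool goes at most 62.5 mm and 10.7 degrees, less where a joint would pass 70% of its speed; a pose out of reach is approached as far as the arm can. A call is refused whole if a number of a shift passes 0.0625 or a number of a turn 10.7, either way. A call with a gripper value outside its range is refused whole. The fingers move at their own pace and stop on an object; the grip force is fixed at half the most. Time passes only in rows, so rows that do not move let the fingers close. It gives the time, the measured TCP pose, the force, the opening and the grip force at its end, in the units of the state.
- get_obs(): the state, without advancing time (a new reading comes with each control period).
- cams.capture(name): name is "scene" or "top"; returns a dict with "color" (420x560x3 uint8, red, green, blue), "K" (3x3 intrinsics, pixels), "R" (3x3) and "t" (3): a world point X has camera coordinates R X + t. Camera axes: x right, y down, z forward; pixel columns grow to the right and rows downward; lengths in mm; the calibration is good to about 2 mm. A picture is of the moment at which its call begins. There is no depth.
- close_job(): hands the job in; it is judged then, once.
The state is a dict: "time": time; "joint_positions": joint angles; "dq": joint speeds; "tau": joint torques, N m; "tool_pos": TCP position; "tcp_rot": TCP orientation; "contact_force": force on the tool from outside, world axes, zero at the start; "moment": the same for the moment, N m; "grip_width": finger opening in mm; "finger_force": force on a finger pad.
Only numpy, scipy, OpenCV 4.12 (cv2) and the standard library are available. Lean on these libraries where they do the work, as an engineer would, in place of code of your own. Each camera call takes 0.05 s, during which the arm holds its last target. There are 200 camera calls.

## Task

The slotted lock screw on top of the dry bath, which holds the tube block, has been left loose. Take the flat driver from the tool rack, seat its blade in the slot and turn the screw clockwise until it is fully home against its stop, keeping the blade right down in the slot all the while it turns and never forcing it, then hang the driver back in its free hole of the rack, upright. Turn the screw only with the driver, and leave everything else where it is.

Things in the scene. Friction and masses are not known exactly. Their poses are not given: they have to be found in the camera images.
- driver_grip (a point): flat driver, hanging upright in the rack, blade down, loosely (some mm off the hole's centre). Black square handle 24 x 24 mm (flats square to its x and y), 76 mm tall; this point is on its axis, 110 mm above the blade's tip, 35 mm below the handle's top and 45 mm above the underside of its hanging flange (round, 36 mm across, 4 mm thick). About 0.12 kg
- driver_tip (a point): middle of the lower edge of the flat driver's steel blade: 16 mm wide along this x axis, 3 mm thick along y, 14 mm tall, below a round shaft of 8 mm; z points up to the handle
- lock_screw: slotted screw with a round steel head, 28 mm across, on the dry bath; origin in the middle of the slot, level with the head's top, 92 to 95 mm above the table when loose. Slot along this x axis, open at both ends, 4.6 mm wide (y), 5 mm deep, flat-bottomed; z up. Starts loose, 0.7 to 1.4 rad short of a firm stop (clockwise from above). Sinks 3 mm per rad. Turns at 0.04 to 0.08 N m; 0.25 N m is forcing it
- dry_bath: white bench dry bath, 200 x 200 mm, housing top 85 mm high, fixed to the bench; origin under its centre, on the table. The screw lies 55 mm to -x and 50 mm to +y of its centre in its own axes; an aluminium tube block rises to 97 mm on its +x half
- hole_a (a point): centre of one 22 x 22 mm through-hole of the aluminium tool rack, at the rack's top face, 80 mm above the table; the rack is a bridge 70 x 170 mm fixed to the bench, its plate 8 mm thick and open underneath, with the two holes 90 mm apart along its y axis
- hole_b (a point): centre of the other hole of the rack; which hole holds the flat driver varies, the other holds the nut driver. A hung tool's flange rests on the top face and its blade tip is 65 mm below it
- nut_driver_grip (a point): bystander: nut driver with a waisted round black handle about 24 mm across and a round steel socket end, hanging in the other hole; this point lies in its handle, 35 mm above the underside of its flange and 35 mm below its top
- cap_near: bystander: loose yellow screw cap, 30 mm across, 12 mm high; origin under its centre
- cap_far: bystander: another such cap
- tube: bystander: small clear tube with a yellow cap, 22 mm across, 40 mm tall, standing on the tube block of the dry bath; origin under its centre
- beaker: bystander: glass beaker, 70 mm across, 90 mm tall; origin under its centre
Mind the look-alikes: they are no part of the job. Leave any red look-alike of the part that bears hole_a alone. What is shaped like the part that bears driver_grip but turquoise is not meant.

How it is judged (in metres and radians):
On the way, in this order (a step that is already met when the one before it is completed fails the run):
1. the blade is seated in the slot of the still loose screw: its tip at least 3 mm below the top of the head and within 8 mm of the screw's axis; top of the head still more than 92 mm above the table (z of driver_tip in the frame of lock_screw below -0.003 m and horizontal distance between driver_tip and lock_screw below 0.008 m and z of lock_screw in the frame of dry_bath above 0.092 m), for 0.2 s.
2. the screw is turned home (top of the head below 91.1 mm) with the blade still seated (z of driver_tip in the frame of lock_screw below -0.003 m and horizontal distance between driver_tip and lock_screw below 0.008 m and z of lock_screw in the frame of dry_bath below 0.0911 m), for 0.2 s.
At the end, for the whole second after the job is handed in: the lock screw is home (top of its head below 91.1 mm above the table; 90.8 mm at the stop) and the flat driver hangs at rest and upright (within 0.12 rad) in its free hole of the rack: its axis within 12 mm of the hole's centre, its tip at least 60 mm below the rack's top face (z of lock_screw in the frame of dry_bath below 0.0911 m and angle between driver_grip's own z axis and vertical below 0.12 rad and ((horizontal distance between driver_grip and hole_a below 0.012 m and z of driver_tip in the frame of hole_a below -0.06 m) or (horizontal distance between driver_grip and hole_b below 0.012 m and z of driver_tip in the frame of hole_b below -0.06 m)) and linear speed of flat_driver below 0.02 m/s); the robot touches nothing.
It fails at once if the screw is being turned part-way home (top of its head between 91.1 and 92.5 mm) while the blade is not seated at least 2 mm deep in the slot (angular speed of lock_screw above 0.15 rad/s and z of lock_screw in the frame of dry_bath between 0.0911 and 0.0925 m and not (z of driver_tip in the frame of lock_screw below -0.002 m and horizontal distance between driver_tip and lock_screw below 0.008 m)).
It fails at once if the driver forces the screw (more than 70 N between them) (contact force between flat_driver and lock_screw above 70 N).
It fails at once if the gripper touches the screw (contact force between the fingers and lock_screw above 0.5 N).
It fails at once if a bystander is moved more than 25 mm (distance of any of nut_driver_grip, cap_near, cap_far, beaker, tube from where it was at the start of the episode above 0.025 m).
It also fails if it takes over 70 s, if anything falls off the work surface, if the arm or the gripper's body presses on something with over 40 N, if the wrist force passes 120 N, or if a joint passes its speed limit or range.

## Working session

There is one attempt and no reset: what is moved stays moved. The work goes in short steps, Python scripts to look and compute and a shell command to move; the robot and the scene stay as the last step left them, time stands still between calls to the robot, and variables do not carry over. Pictures are saved under pics/ and viewed, at most 11 in all, crops included, and the job is handed in when it is done.

```bash
mkdir -p pics; cat > h.py <<'E'
import numpy as np,cv2
from plant import get_obs,cams
def cap(n,f=None):
    d=cams.capture(n)
    if f: cv2.imwrite('pics/'+f,d['color'][:,:,::-1])
    return d
def ray(d,u,v,z):
    K,R,t=[np.array(d[k],float) for k in('K','R','t')]
    t=t.ravel();r=R.T@np.linalg.solve(K,[u,v,1.]);c=-R.T@t
    return c+r*(z-c[2])/r[2]
def proj(d,X):
    p=np.array(d['K'])@(np.array(d['R'])@np.array(X,float)+np.array(d['t']).ravel());return p[:2]/p[2]
E
python3 - <<'E'
from h import *
for n in('scene','top'):
    d=cap(n,n+'.png'); print(n,np.round(d['K'],1).tolist(),np.round(-np.array(d['R']).T@np.array(d['t']).ravel()),np.round(d['R'],2).tolist())
print(get_obs())
E
```

```text
scene [[394.7, 0.0, 273.7], [0.0, 394.7, 208.5], [0.0, 0.0, 1.0]] [1185. -155.  614.] [[0.28, 0.96, 0.02], [0.6, -0.16, -0.78], [-0.75, 0.23, -0.62]]
top [[408.0, 0.0, 279.5], [0.0, 408.0, 210.2], [0.0, 0.0, 1.0]] [ 364.   50. 1075.] [[0.0, -1.0, -0.0], [-0.98, -0.0, -0.19], [0.19, 0.0, -0.98]]
{'time': 0.1, 'joint_positions': array([-1.31800488e+00,  3.42633803e-01,  1.52495177e+00, -3.06403195e-06,
        1.27538955e+00, -1.46021974e-01]), 'dq': array([ 0.00073481, -0.00074148, -0.00224616, -0.00077898,  0.00145536,
       -0.00031659]), 'tau': array([ 2.27776887e-03, -4.32004702e+01, -2.44694102e+01,  7.19294348e-02,
        5.25986427e-02, -5.34406422e-05]), 'tool_pos': array([ 203.78179412, -483.41648593,  216.81388651]), 'tcp_rot': array([-3.14022446e+00, -1.98256404e-04,  3.98814183e-01]), 'contact_force': array([ 0.25248484, -0.44244566, -1.08338017]), 'moment': array([ 0.00364807,  0.00273438, -0.01340598]), 'finger_force': 0.0, 'grip_width': 91.90052963738948}
```

View pics/scene.png

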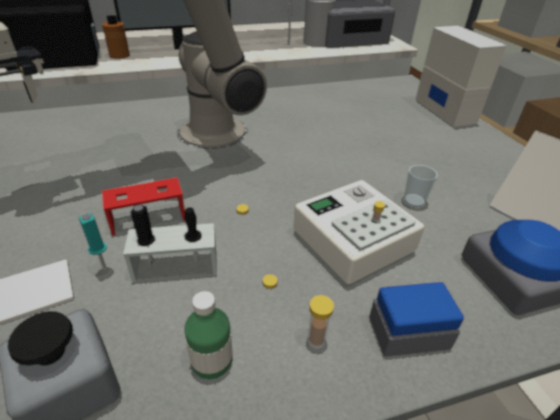

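View pics/top.png

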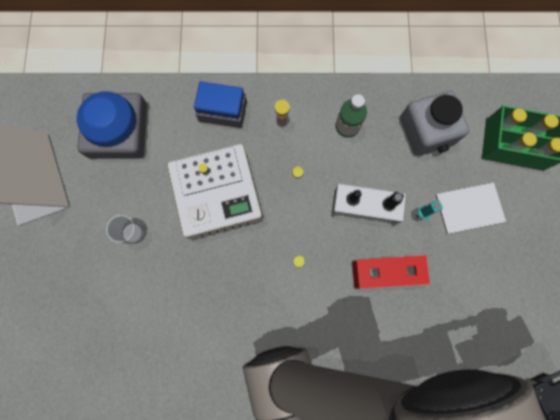

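The scene picture shows the aluminium rack at (130-215, 228-275), with black tools at (143,225) and (192,223). A red rack stands at (143,193) and a turquoise driver at (94,235); both are look-alikes. The dry bath is at (357,228), with its screw at (360,191). In the top picture the tools are at (394,201) and (354,196), and the screw is at (199,214). The square, un-waisted tool at scene (143,225) fits the flat driver. I'll confirm with an enlarged crop.

```bash
python3 - <<'E'
import cv2,numpy as np
s=cv2.imread('pics/scene.png');t=cv2.imread('pics/top.png')
f=lambda im,x,y,w,h,k:cv2.resize(im[y:y+h,x:x+w],None,fx=k,fy=k,interpolation=cv2.INTER_CUBIC)
a=np.hstack([f(s,120,195,100,75,4),f(t,325,170,100,75,4)])
b=np.hstack([f(s,335,175,50,37,8)[:296],f(t,175,190,50,37,8)[:296]])
cv2.imwrite('pics/c1.png',np.vstack([a,b]))
E
```

```text
(no output)
```

View pics/c1.png

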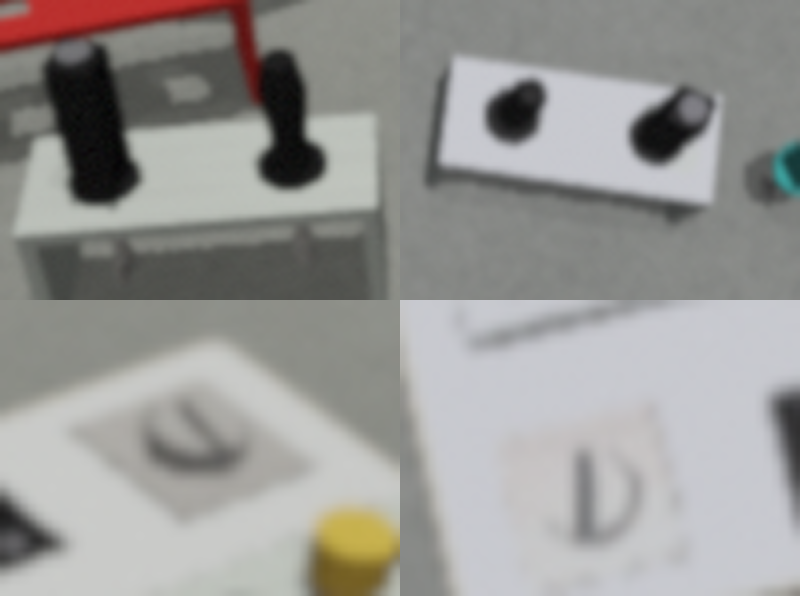

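The crop confirms it. The tool at scene (139,208)/top (398,197) has a flat square top and straight sides, so it is the flat driver. The one at scene (191,210)/top (354,196) is waisted, so it is the nut driver. The slot is visible at about top (248,251 of the 8x crop), nearly along the image column.

```bash
cat >> h.py <<'E'
def tri(obs): # [(d,u,v)]
    A=[];b=[]
    for d,u,v in obs:
        P=np.array(d['K'])@np.c_[np.array(d['R']),np.array(d['t']).ravel()]
        for q,w in((u,0),(v,1)): r=q*P[2]-P[w]; A.append(r[:3]/np.linalg.norm(r[:3]));b.append(-r[3]/np.linalg.norm(r[:3]))
    return np.linalg.lstsq(np.array(A),np.array(b),rcond=None)[0]
def up(x0,y0,k,u,v): return x0+(u+.5)/k-.5, y0+(v+.5)/k-.5
E
python3 - <<'E'
from h import *
s=cap('scene');t=cap('top')
T=lambda u,v:up(325,170,4,u-400,v); S=lambda u,v:up(120,195,4,u,v)
T2=lambda u,v:up(175,190,8,u-400,v-300); S2=lambda u,v:up(335,175,8,u,v-300)
r=lambda a:np.round(a,1)
print('handle top',r(tri([(s,*S(75,52)),(t,*T(691,109))])),r(ray(s,*S(75,52),160)),r(ray(t,*T(691,109),160)))
print('flange',r(ray(s,*S(104,177),83)),r(ray(t,*T(657,135),83)))
print('nut',r(ray(s,*S(291,163),83)),r(ray(t,*T(513,115),83)))
c=[ray(t,*T(*p),80) for p in((452,55),(722,95),(712,205),(438,165))]
print('rack',[r(p[:2]) for p in c],r(np.mean(c,0)))
print('rack yaw',np.degrees(np.arctan2(*(c[0]-c[1])[1::-1])),np.degrees(np.arctan2(*(c[3]-c[2])[1::-1])),np.linalg.norm(c[0]-c[1]),np.linalg.norm(c[0]-c[3]))
cs=[ray(s,*S(*p),80) for p in((375,115),(378,208),(15,235))]; print([r(p[:2]) for p in cs])
print('screw',r(tri([(s,*S2(195,425)),(t,*T2(588,495))])),r(ray(s,*S2(195,425),93.5)),r(ray(t,*T2(588,495),93.5)))
a,b=ray(t,*T2(583,450),93),ray(t,*T2(588,540),93);print('slot',r(a),r(b),np.degrees(np.arctan2(*(a-b)[1::-1])))
# dry bath corners in top
c=[ray(t,*p,85) for p in((169,160),(244,146),(260,214),(185,236))];print('bath',[r(p[:2]) for p in c])
f=lambda d,x,y,w,h,k:cv2.resize(d['color'][y:y+h,x:x+w,::-1],None,fx=k,fy=k,interpolation=cv2.INTER_CUBIC)
g=lambda i:np.clip(i.astype(float)*1.0,0,255).astype('uint8')
cv2.imwrite('pics/c2.png',np.vstack([np.hstack([f(s,128,200,25,18,16),np.clip(f(t,385,187,25,18,16)*1.3,0,255).astype('uint8')]),np.hstack([f(s,345,182,25,18,16),f(t,187,205,25,18,16)])]))
E
```

```text
handle top [ 575.2 -221.5  162.5] [ 571.5 -222.8  160. ] [ 575.8 -221.3  160. ]
flange [ 572.5 -223.5   83. ] [ 577.1 -222.1   83. ]
nut [ 586.2 -134.5   83. ] [ 589.8 -133.    83. ]
rack [array([629.2, -96.5]), array([ 603.4, -264.9]), array([ 533.5, -254.6]), array([558.6, -85.9])] [ 581.2 -175.5   80. ]
rack yaw 81.28777550907864 81.52932557008347 170.3906776017642 71.35027983905756
[array([557.4, -87.9]), array([626.1, -98.2]), array([ 599.2, -265.7])]
screw [547.3 247.5  95.5] [544.7 247.8  93.5] [548.2 249.1  93.5]
slot [562.3 251.3  93. ] [534.3 248.7  93. ] 5.3566337688501475
bath [array([688.8, 329.9]), array([726.2, 140.5]), array([549.7,  98. ]), array([495. , 280.6])]
```

View pics/c2.png

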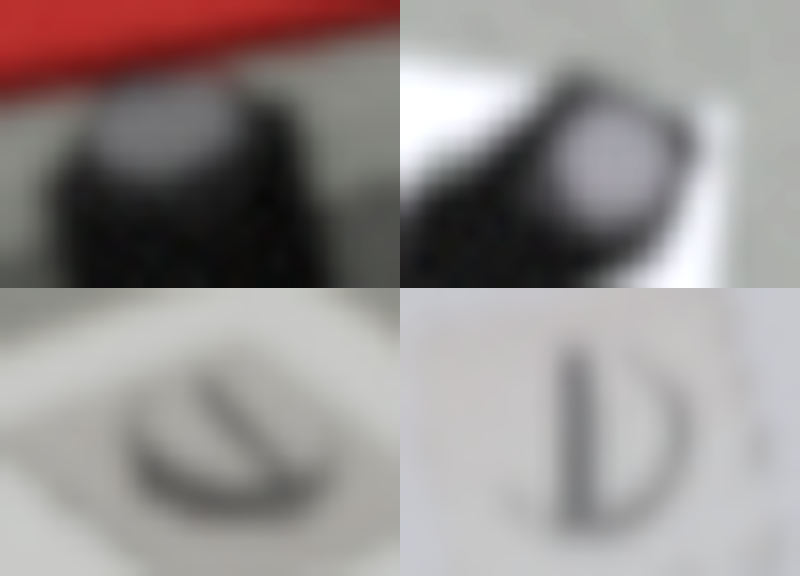

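Handle top at about (574,-222,160), which matches the 160 mm expected; the flats are turned to about 65° (mod 90). The screw is near (546,248), with its slot at about 3-5° yaw. Now spin to yaw 65° and move above the handle.

```bash
python3 -m creep '[{"hand":0.7,"tx":0,"ty":0,"tz":0,"spin":-10.5},{"hand":0.7,"tx":0,"ty":0,"tz":0,"spin":-10.5},{"hand":0.7,"tx":0,"ty":0,"tz":0,"spin":-10.5},{"hand":0.7,"tx":0,"ty":0,"tz":0,"spin":-10.5}]'; python3 -m creep '[{"hand":0.7,"tx":0.039,"ty":0.0225,"tz":0,"spin":0},{"hand":0.7,"tx":0.039,"ty":0.0225,"tz":0,"spin":0},{"hand":0.7,"tx":0.039,"ty":0.0225,"tz":0,"spin":0},{"hand":0.7,"tx":0.039,"ty":0.0225,"tz":0,"spin":0},{"hand":0.7,"tx":0.039,"ty":0.0225,"tz":0,"spin":0}]'
```

```text
time: 0.7
tool_pos: [203.9, -483.7, 217.2]
tcp_rot: [-3.141, -0.0, 1.138]
contact_force: [0.9, -0.2, -0.1]
grip_width: 64.6
finger_force: 0.0
time: 1.32
tool_pos: [389.6, -354.1, 217.3]
tcp_rot: [-3.141, -0.0, 1.132]
contact_force: [0.5, -1.1, 0.2]
grip_width: 64.4
finger_force: 0.0
```

```bash
python3 -m creep '[{"hand":0.7,"tx":0.0396,"ty":0.0222,"tz":0,"spin":0},{"hand":0.7,"tx":0.0396,"ty":0.0222,"tz":0,"spin":0},{"hand":0.7,"tx":0.0396,"ty":0.0222,"tz":0,"spin":0},{"hand":0.7,"tx":0.0396,"ty":0.0222,"tz":0,"spin":0},{"hand":0.7,"tx":0.0396,"ty":0.0222,"tz":0,"spin":0}]'; python3 - <<'E'
from h import *
s=cap('scene')
p=get_obs()['tool_pos'];print(p,proj(s,p))
f=lambda d,x,y,w,h,k:cv2.resize(d['color'][y:y+h,x:x+w,::-1],None,fx=k,fy=k,interpolation=cv2.INTER_CUBIC)
cv2.imwrite('pics/c3.png',f(s,90,140,130,100,6))
E
```

```text
time: 1.95
tool_pos: [574.3, -222.0, 217.2]
tcp_rot: [-3.141, 0.0, 1.132]
contact_force: [1.0, -0.7, 0.6]
grip_width: 64.4
finger_force: 0.0
[ 577.89400836 -218.25709015  216.84456051] [134.90707259 183.73303166]
```

View pics/c3.png

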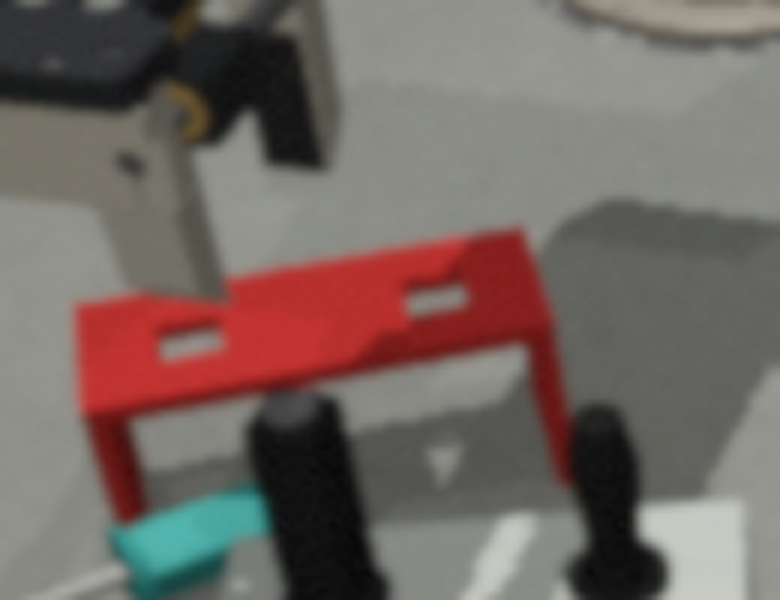

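The picture shows the gripper above the flat driver: fingertips at crop (215,298) and (293,165), handle top at crop (292,405). The turquoise look-alike beside it is well clear. Now checking the offset.

```bash
python3 - <<'E'
from h import *
s=cap('scene');o=get_obs();p=o['tool_pos'];print(p,o['dq'].round(3))
for q in((574.3,-222,203),(577.9,-218.3,203),(574.3,-222,160)): print(q,proj(s,q),(proj(s,q)-[90,140])*6)
d=np.array([.906,-.424,0])
for w in(-32.2,32.2): print((proj(s,np.array((574.3,-222,203))+d*w)-[90,140])*6)
E
```

```text
[ 575.86932685 -219.96365871  216.63305417] [-0.062 -0.03   0.058 -0.038 -0.003 -0.049]
(574.3, -222, 203) [134.21285754 189.37034949] [265.27714526 296.22209695]
(577.9, -218.3, 203) [136.44321535 190.20832025] [278.65929209 301.24992148]
(574.3, -222, 160) [138.89683628 208.46366635] [293.38101771 410.78199813]
[310.0515156  235.48131535]
[217.16629256 361.4891409 ]
```

```bash
python3 - <<'E'
from h import *
o=get_obs();p=o['tool_pos'];print(p)
s=cap('scene');t=cap('top');o=get_obs();print(o['tool_pos'],o['dq'].round(3),o['time'])
p=o['tool_pos'];d=np.array([.906,-.424,0])
def f(D,x,y,w,h,k):
    I=cv2.resize(D['color'][y:y+h,x:x+w,::-1],None,fx=k,fy=k,interpolation=cv2.INTER_CUBIC)
    for q in(p,p-[0,0,14],p-[0,0,14]+d*32,p-[0,0,14]-d*32,[575,-221.5,162]):
        a=(proj(D,q)-[x,y]+.5)*k-.5;cv2.circle(I,(int(a[0]),int(a[1])),4,(255,0,255),1)
    return I
cv2.imwrite('pics/c4.png',np.hstack([f(s,90,120,100,120,4),f(t,350,150,100,120,4)]))
E
```

```text
[ 575.86932685 -219.96365871  216.63305417]
[ 573.23239628 -222.51333681  216.76497511] [-0.035 -0.017  0.019 -0.005 -0.002 -0.003] 2.15
```

View pics/c4.png

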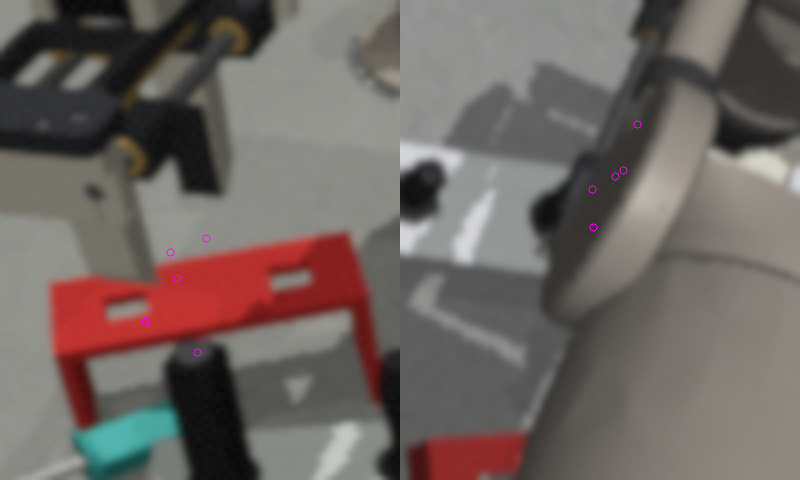

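The fingers sit symmetrically about the handle axis in the image: tips at crop (155,278) and (205,192), handle top at (195,345). The tips are a bit high, as expected for a linkage gripper when open. I'll descend in two stages and then grip.

```bash
python3 -m creep '[{"hand":0.7,"tx":0,"ty":0,"tz":0.02,"spin":0},{"hand":0.7,"tx":0,"ty":0,"tz":0.02,"spin":0},{"hand":0.7,"tx":0,"ty":0,"tz":0.01,"spin":0},{"hand":0.7,"tx":0,"ty":0,"tz":0.005,"spin":0},{"hand":0.7,"tx":0,"ty":0,"tz":0,"spin":0}]';python3 -m creep '[{"hand":0.7,"tx":0,"ty":0,"tz":0.012,"spin":0},{"hand":0.7,"tx":0,"ty":0,"tz":0.012,"spin":0},{"hand":0.7,"tx":0,"ty":0,"tz":0.012,"spin":0},{"hand":0.7,"tx":0,"ty":0,"tz":0.006,"spin":0},{"hand":0.7,"tx":0,"ty":0,"tz":0,"spin":0}]'; python3 -m creep '[{"hand":0.2,"tx":0,"ty":0,"tz":0,"spin":0},{"hand":0.2,"tx":0,"ty":0,"tz":0,"spin":0},{"hand":0.2,"tx":0,"ty":0,"tz":0,"spin":0},{"hand":0.2,"tx":0,"ty":0,"tz":0,"spin":0},{"hand":0.2,"tx":0,"ty":0,"tz":0,"spin":0}]'
```

```text
time: 2.78
tool_pos: [573.1, -223.5, 162.7]
tcp_rot: [3.141, 0.0, 1.131]
contact_force: [0.0, -0.4, -0.5]
grip_width: 64.3
finger_force: 0.0
time: 3.4
tool_pos: [573.0, -222.9, 119.7]
tcp_rot: [-3.14, -0.0, 1.132]
contact_force: [-0.6, 0.9, -0.7]
grip_width: 64.0
finger_force: 0.0
time: 4.03
tool_pos: [573.3, -223.1, 120.5]
tcp_rot: [3.141, 0.0, 1.132]
contact_force: [0.5, 0.3, 0.4]
grip_width: 23.6
finger_force: 30.0
```

```bash
python3 -m creep '[{"hand":0.1,"tx":0,"ty":0,"tz":-0.02,"spin":0},{"hand":0.1,"tx":0,"ty":0,"tz":-0.03,"spin":0},{"hand":0.1,"tx":0,"ty":0,"tz":-0.03,"spin":0},{"hand":0.1,"tx":0,"ty":0,"tz":-0.03,"spin":0},{"hand":0.1,"tx":0,"ty":0,"tz":-0.02,"spin":0}]'; python3 -m creep '[{"hand":0.1,"tx":0,"ty":0,"tz":0,"spin":0},{"hand":0.1,"tx":0,"ty":0,"tz":0,"spin":0}]'; python3 - <<'E'
from h import *
s=cap('scene');p=get_obs()['tool_pos'];print(p)
q=proj(s,p-[0,0,105]);print(q)
x,y=int(q[0])-25,int(q[1])-45
print(x,y);I=cv2.resize(s['color'][y:y+60,x:x+50,::-1],None,fx=10,fy=10,interpolation=cv2.INTER_CUBIC)
cv2.imwrite('pics/c5.png',I)
E
```

```text
time: 4.65
tool_pos: [573.4, -223.1, 251.8]
tcp_rot: [3.14, 0.0, 1.132]
contact_force: [-0.2, 0.2, -2.1]
grip_width: 23.8
finger_force: 30.0
time: 4.9
tool_pos: [572.7, -222.8, 249.1]
tcp_rot: [-3.14, -0.0, 1.132]
contact_force: [-0.9, -0.9, -1.5]
grip_width: 23.6
finger_force: 30.0
[ 572.65743968 -222.76136856  248.84675619]
[140.11530311 214.80307809]
115 169
```

View pics/c5.png

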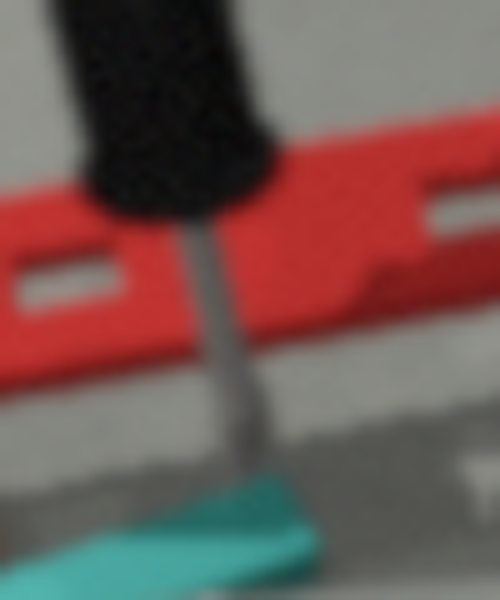

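The blade tip is at crop (248,470), i.e. px (139.8,216), and the grip geometry predicts (140.1,214.8). Its narrow look, with the right end higher, means the blade lies along tool y (the closing line). Now going above the screw with tool y at about 4°.

```bash
python3 -m creep '[{"hand":0.1,"tx":0,"ty":0,"tz":0,"spin":-9.7},{"hand":0.1,"tx":0,"ty":0,"tz":0,"spin":-9.7},{"hand":0.1,"tx":0,"ty":0,"tz":0,"spin":-9.7},{"hand":0.1,"tx":0.02,"ty":0,"tz":0,"spin":0}]'; python3 -m creep '[{"hand":0.1,"tx":0.045,"ty":0.0007,"tz":0,"spin":0},{"hand":0.1,"tx":0.045,"ty":0.0007,"tz":0,"spin":0},{"hand":0.1,"tx":0.045,"ty":0.0007,"tz":0,"spin":0},{"hand":0.1,"tx":0.045,"ty":0.0007,"tz":0,"spin":0},{"hand":0.1,"tx":0.045,"ty":0.0007,"tz":0,"spin":0}]';  python3 -m creep '[{"hand":0.1,"tx":0.045,"ty":0.0007,"tz":0,"spin":0},{"hand":0.1,"tx":0.045,"ty":0.0007,"tz":0,"spin":0},{"hand":0.1,"tx":0.045,"ty":0.0007,"tz":0,"spin":0},{"hand":0.1,"tx":0.045,"ty":0.0007,"tz":0,"spin":0},{"hand":0.1,"tx":0.03,"ty":0.0007,"tz":0,"spin":0}]'; python3 -m creep '[{"hand":0.1,"tx":0,"ty":0,"tz":0.015,"spin":0},{"hand":0.1,"tx":0,"ty":0,"tz":0.01,"spin":0},{"hand":0.1,"tx":0,"ty":0,"tz":0,"spin":0},{"hand":0.1,"tx":0,"ty":0,"tz":0,"spin":0}]'
```

```text
time: 5.45
tool_pos: [571.3, -203.2, 248.9]
tcp_rot: [-3.14, -0.001, 1.637]
contact_force: [0.1, 0.0, -2.2]
grip_width: 23.9
finger_force: 30.0
time: 6.08
tool_pos: [558.8, 24.2, 249.9]
tcp_rot: [-3.141, -0.001, 1.636]
contact_force: [0.2, 0.6, -0.5]
grip_width: 23.8
finger_force: 30.0
time: 6.7
tool_pos: [547.2, 234.3, 249.7]
tcp_rot: [-3.14, -0.0, 1.638]
contact_force: [-0.4, -0.6, -1.7]
grip_width: 24.2
finger_force: 30.0
time: 7.2
tool_pos: [549.1, 230.5, 225.6]
tcp_rot: [3.141, 0.0, 1.638]
contact_force: [0.6, 0.0, -2.0]
grip_width: 23.5
finger_force: 30.0
```

```bash
python3 -m creep '[{"hand":0.1,"tx":0.009,"ty":-0.002,"tz":0,"spin":0},{"hand":0.1,"tx":0.009,"ty":-0.002,"tz":0.006,"spin":0},{"hand":0.1,"tx":0,"ty":0,"tz":0.006,"spin":0},{"hand":0.1,"tx":0,"ty":0,"tz":0,"spin":0},{"hand":0.1,"tx":0,"ty":0,"tz":0,"spin":0}]'; python3 - <<'E'
from h import *
F=lambda u,v:up(345,182,16,u,v-288); G=lambda u,v:up(187,205,16,u-400,v-288)
P=[];p=[]
for i in range(4):
    s=cap('scene');p.append(get_obs()['tool_pos']);P.append(s['color'].astype(float))
t=cap('top');p=np.mean(p,0);print(p,get_obs()['tcp_rot'])
a,b=ray(s,*F(200,380),93.5),ray(s,*F(285,480),93.5);print('slot scene',a,b,np.degrees(np.arctan2(*(a-b)[1::-1])))
a,b=ray(t,*G(574,350),93.5),ray(t,*G(580,525),93.5);print('slot top',a,b,np.degrees(np.arctan2(*(a-b)[1::-1])))
tip=p-[0,0,105]
I=np.mean(P,0);x,y=340,155
I=cv2.resize(np.clip((I[y:y+50,x:x+40,::-1]-60)*1.5,0,255).astype('uint8'),None,fx=12,fy=12,interpolation=cv2.INTER_CUBIC)
T=cv2.resize(t['color'][190:240,177:202,::-1],None,fx=12,fy=12,interpolation=cv2.INTER_CUBIC)
print('tip pred crop',(proj(s,tip)-[x,y]+.5)*12-.5, 'tip z',tip[2])
cv2.imwrite('pics/c6.png',np.hstack([I,T]))
E
```

```text
time: 7.82
tool_pos: [543.7, 248.9, 213.4]
tcp_rot: [3.142, 0.0, 1.64]
contact_force: [0.2, 0.7, -2.0]
grip_width: 23.3
finger_force: 30.0
[543.79717621 248.89604488 213.54447613] [3.14125473e+00 2.32070671e-05 1.63949399e+00]
slot scene [533.18334117 248.64368     93.5       ] [558.47945392 249.47485207  93.5       ] -178.11806955408596
slot top [562.01178033 251.2722196   93.5       ] [534.77869371 249.28611039  93.5       ] 4.171196852244798
tip pred crop [248.2383252  358.84750933] tip z 108.54447613295687
```

View pics/c6.png

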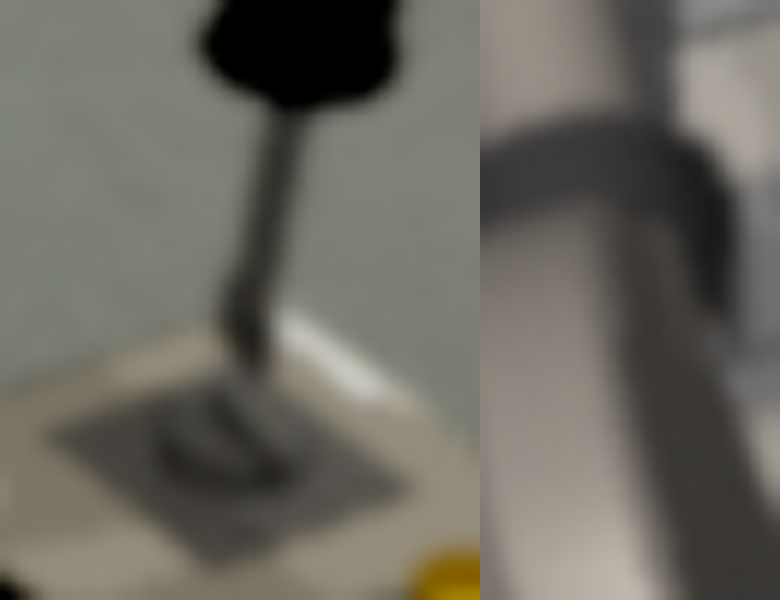

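The scene crop shows the blade tip at (243,363) and the slot running from (210,393) to (273,468); the prediction for the tip was (248,359). The blade is parallel to the slot, which confirms blade = tool y. The slot centre refines to about (545.7,249.3). Now a small correction, then descend while watching the force.

```bash
python3 -m creep '[{"hand":0.1,"tx":0.0004,"ty":0.002,"tz":0.005,"spin":0.5},{"hand":0.1,"tx":0,"ty":0,"tz":0.005,"spin":0},{"hand":0.1,"tx":0,"ty":0,"tz":0.002,"spin":0},{"hand":0.1,"tx":0,"ty":0,"tz":0,"spin":0}]'; python3 -m creep '[{"hand":0.1,"tx":0,"ty":0,"tz":0.001,"spin":0},{"hand":0.1,"tx":0,"ty":0,"tz":0.001,"spin":0}]';python3 -m creep '[{"hand":0.1,"tx":0,"ty":0,"tz":0.001,"spin":0},{"hand":0.1,"tx":0,"ty":0,"tz":0,"spin":0}]'
```

```text
time: 8.57
tool_pos: [545.5, 249.5, 201.1]
tcp_rot: [-3.141, 0.0, 1.631]
contact_force: [0.1, 0.2, -2.0]
grip_width: 23.7
finger_force: 30.0
time: 8.82
tool_pos: [545.7, 249.6, 199.5]
tcp_rot: [3.141, 0.0, 1.631]
contact_force: [0.5, 0.4, -0.8]
grip_width: 23.4
finger_force: 30.0
time: 9.07
tool_pos: [545.6, 249.6, 198.3]
tcp_rot: [-3.141, 0.0, 1.631]
contact_force: [0.1, 0.3, -1.0]
grip_width: 23.5
finger_force: 30.0
```

```bash
python3 -m creep '[{"hand":0.1,"tx":0,"ty":0,"tz":0.001,"spin":0},{"hand":0.1,"tx":0,"ty":0,"tz":0,"spin":0}]'
```

```text
time: 9.32
tool_pos: [545.6, 249.6, 197.3]
tcp_rot: [-3.141, 0.0, 1.631]
contact_force: [-0.0, -0.5, -1.2]
grip_width: 24.0
finger_force: 30.0
```

```bash
python3 -m creep '[{"hand":0.1,"tx":0,"ty":0,"tz":0.001,"spin":0},{"hand":0.1,"tx":0,"ty":0,"tz":0,"spin":0}]'
```

```text
time: 9.57
tool_pos: [545.5, 249.5, 196.3]
tcp_rot: [-3.141, 0.0, 1.631]
contact_force: [0.2, -0.4, -0.5]
grip_width: 23.7
finger_force: 30.0
```

```bash
python3 -m creep '[{"hand":0.1,"tx":0,"ty":0,"tz":0.001,"spin":0},{"hand":0.1,"tx":0,"ty":0,"tz":0,"spin":0}]'
```

```text
time: 9.82
tool_pos: [545.5, 249.5, 195.3]
tcp_rot: [-3.141, 0.0, 1.631]
contact_force: [0.0, -0.0, -1.6]
grip_width: 23.8
finger_force: 30.0
```

```bash
python3 -m creep '[{"hand":0.1,"tx":0,"ty":0,"tz":0.0008,"spin":0},{"hand":0.1,"tx":0,"ty":0,"tz":0,"spin":0}]'
```

```text
time: 10.07
tool_pos: [545.6, 249.6, 194.7]
tcp_rot: [3.141, 0.0, 1.631]
contact_force: [-0.7, -0.6, -0.9]
grip_width: 23.8
finger_force: 30.0
```

```bash
python3 -m creep '[{"hand":0.1,"tx":0,"ty":0,"tz":0.0008,"spin":0},{"hand":0.1,"tx":0,"ty":0,"tz":0,"spin":0}]'
```

```text
time: 10.32
tool_pos: [545.7, 249.6, 194.5]
tcp_rot: [3.141, -0.0, 1.631]
contact_force: [-2.0, -0.1, 5.2]
grip_width: 23.6
finger_force: 30.0
```

Contact is at tip z ≈ 89.5 with 6 N. That is the slot floor, putting the head at about 94.5, in range. Now start turning clockwise (+spin) while following the sink.

```bash
python3 -m creep '[{"hand":0.1,"tx":0,"ty":0,"tz":0,"spin":4},{"hand":0.1,"tx":0,"ty":0,"tz":0,"spin":4},{"hand":0.1,"tx":0,"ty":0,"tz":0.0002,"spin":4},{"hand":0.1,"tx":0,"ty":0,"tz":0,"spin":0}]'; python3 -c "
from plant import get_obs
print(get_obs()['moment'])"
```

```text
time: 10.82
tool_pos: [545.8, 249.4, 194.3]
tcp_rot: [3.141, 0.0, 1.421]
contact_force: [-1.4, -1.6, 5.3]
grip_width: 24.0
finger_force: 30.0
[-0.34348908  0.29960066  0.02678483]
```

```bash
python3 -m creep '[{"hand":0.1,"tx":0,"ty":0,"tz":0.0002,"spin":4},{"hand":0.1,"tx":0,"ty":0,"tz":0.0002,"spin":4},{"hand":0.1,"tx":0,"ty":0,"tz":0.0002,"spin":4},{"hand":0.1,"tx":0,"ty":0,"tz":0.0002,"spin":4},{"hand":0.1,"tx":0,"ty":0,"tz":0,"spin":0}]'; python3 -c "
from plant import get_obs
print(get_obs()['moment'])"
```

```text
time: 11.45
tool_pos: [545.7, 249.6, 193.5]
tcp_rot: [3.141, -0.0, 1.142]
contact_force: [-0.6, -0.8, 5.7]
grip_width: 23.6
finger_force: 30.0
[-0.1906531   0.31766078  0.03730831]
```

The tip sinks with the turn at constant contact force, so the screw is turning and the blade is seated.

```bash
python3 -m creep '[{"hand":0.1,"tx":0,"ty":0,"tz":0.0002,"spin":4},{"hand":0.1,"tx":0,"ty":0,"tz":0.0002,"spin":4},{"hand":0.1,"tx":0,"ty":0,"tz":0.0002,"spin":4},{"hand":0.1,"tx":0,"ty":0,"tz":0.0002,"spin":4},{"hand":0.1,"tx":0,"ty":0,"tz":0.0002,"spin":0}]'; python3 -c "
from plant import get_obs
print(get_obs()['moment'])"
```

```text
time: 12.08
tool_pos: [545.7, 249.8, 192.6]
tcp_rot: [3.141, -0.001, 0.863]
contact_force: [-2.3, -0.6, 6.2]
grip_width: 23.9
finger_force: 30.0
[-0.06510121  0.46210725  0.0187867 ]
```

```bash
python3 -m creep '[{"hand":0.1,"tx":0,"ty":0,"tz":0.0002,"spin":3},{"hand":0.1,"tx":0,"ty":0,"tz":0.0002,"spin":3},{"hand":0.1,"tx":0,"ty":0,"tz":0.0002,"spin":3},{"hand":0.1,"tx":0,"ty":0,"tz":0,"spin":0}]'; python3 -c "
from plant import get_obs
print(get_obs()['moment'])"
```

```text
time: 12.58
tool_pos: [545.7, 249.9, 192.1]
tcp_rot: [3.141, -0.001, 0.706]
contact_force: [-2.7, 1.2, 6.0]
grip_width: 23.6
finger_force: 30.0
[0.05259661 0.44527856 0.04059116]
```

```bash
python3 -m creep '[{"hand":0.1,"tx":0,"ty":0,"tz":0.0002,"spin":3},{"hand":0.1,"tx":0,"ty":0,"tz":0.0001,"spin":3},{"hand":0.1,"tx":0,"ty":0,"tz":0.0002,"spin":3},{"hand":0.1,"tx":0,"ty":0,"tz":0,"spin":0}]'; python3 -c "
from plant import get_obs
print(get_obs()['moment'])"
```

```text
time: 13.08
tool_pos: [545.7, 250.0, 191.7]
tcp_rot: [-3.141, -0.002, 0.549]
contact_force: [-1.9, 1.7, 6.4]
grip_width: 23.6
finger_force: 30.0
[0.18362249 0.52996241 0.05871841]
```

```bash
python3 -m creep '[{"hand":0.1,"tx":0,"ty":0,"tz":0.0002,"spin":2},{"hand":0.1,"tx":0,"ty":0,"tz":0.0001,"spin":2},{"hand":0.1,"tx":0,"ty":0,"tz":0,"spin":0}]'; python3 -c "
from plant import get_obs
print(get_obs()['moment'])"
```

```text
time: 13.45
tool_pos: [545.8, 250.1, 191.5]
tcp_rot: [-3.141, -0.002, 0.479]
contact_force: [-1.6, 1.2, 6.2]
grip_width: 23.7
finger_force: 30.0
[0.16093513 0.54690291 0.04630224]
```

```bash
python3 -m creep '[{"hand":0.1,"tx":0,"ty":0,"tz":0.0001,"spin":2},{"hand":0.1,"tx":0,"ty":0,"tz":0.0001,"spin":2},{"hand":0.1,"tx":0,"ty":0,"tz":0,"spin":0}]'; python3 -c "
from plant import get_obs
print(get_obs()['moment'])"
```

```text
time: 13.82
tool_pos: [545.8, 250.1, 191.3]
tcp_rot: [-3.141, -0.002, 0.41]
contact_force: [-1.5, 1.2, 6.8]
grip_width: 23.9
finger_force: 30.0
[ 0.23424738  0.4832088  -0.01266101]
```

```bash
python3 -m creep '[{"hand":0.1,"tx":0,"ty":0,"tz":0.0001,"spin":2},{"hand":0.1,"tx":0,"ty":0,"tz":0.0001,"spin":2},{"hand":0.1,"tx":0,"ty":0,"tz":0,"spin":0}]'; python3 -c "
from plant import get_obs
print(get_obs()['moment'])"
```

```text
time: 14.2
tool_pos: [545.8, 250.1, 191.0]
tcp_rot: [-3.141, -0.002, 0.34]
contact_force: [-1.1, 1.3, 6.4]
grip_width: 24.1
finger_force: 30.0
[0.26936776 0.47350632 0.00677422]
```

```bash
python3 -m creep '[{"hand":0.1,"tx":0,"ty":0,"tz":0.0001,"spin":2},{"hand":0.1,"tx":0,"ty":0,"tz":0.0001,"spin":2},{"hand":0.1,"tx":0,"ty":0,"tz":0,"spin":0}]'; python3 -c "
from plant import get_obs
print(get_obs()['moment'])"
```

```text
time: 14.58
tool_pos: [545.8, 250.2, 190.9]
tcp_rot: [-3.141, -0.002, 0.27]
contact_force: [-2.3, 1.0, 5.3]
grip_width: 23.8
finger_force: 30.0
[0.26960791 0.45200612 0.09558641]
```

```bash
python3 -m creep '[{"hand":0.1,"tx":0,"ty":0,"tz":0.0001,"spin":2},{"hand":0.1,"tx":0,"ty":0,"tz":0,"spin":0}]'; python3 -c "
from plant import get_obs
print(get_obs()['moment'])"
```

```text
time: 14.82
tool_pos: [545.8, 250.2, 190.9]
tcp_rot: [-3.141, -0.002, 0.235]
contact_force: [-2.0, 0.1, 6.6]
grip_width: 24.0
finger_force: 30.0
[0.28459547 0.47801072 0.18867362]
```

```bash
python3 -m creep '[{"hand":0.1,"tx":0,"ty":0,"tz":0.0001,"spin":2},{"hand":0.1,"tx":0,"ty":0,"tz":0,"spin":0}]'; python3 -c "
from plant import get_obs
print(get_obs()['moment'])"
```

```text
time: 15.08
tool_pos: [545.9, 250.2, 190.9]
tcp_rot: [-3.141, -0.002, 0.201]
contact_force: [-1.0, 0.4, 6.8]
grip_width: 23.9
finger_force: 30.0
[0.25788881 0.45453404 0.26279569]
```

The moment climbs (0.09, 0.19, 0.26) while z stays at 190.9, so the screw is home. Relieve the torque, lift, turn back and return to the rack.

```bash
python3 -m creep '[{"hand":0.1,"tx":0,"ty":0,"tz":0,"spin":-4},{"hand":0.1,"tx":0,"ty":0,"tz":0,"spin":0},{"hand":0.1,"tx":0,"ty":0,"tz":-0.004,"spin":0},{"hand":0.1,"tx":0,"ty":0,"tz":-0.01,"spin":0},{"hand":0.1,"tx":0,"ty":0,"tz":-0.02,"spin":0}]'; python3 -m creep '[{"hand":0.1,"tx":0,"ty":0,"tz":-0.03,"spin":-9.9},{"hand":0.1,"tx":0,"ty":0,"tz":0,"spin":-9.9},{"hand":0.1,"tx":0,"ty":0,"tz":0,"spin":-9.9},{"hand":0.1,"tx":0,"ty":0,"tz":0,"spin":-9.9},{"hand":0.1,"tx":0,"ty":0,"tz":0,"spin":-9.9}]'
```

```text
time: 15.7
tool_pos: [545.1, 249.2, 223.4]
tcp_rot: [3.141, 0.003, 0.27]
contact_force: [-0.4, -0.0, -2.0]
grip_width: 23.5
finger_force: 30.0
time: 16.32
tool_pos: [545.6, 249.3, 254.1]
tcp_rot: [3.141, 0.0, 1.139]
contact_force: [-0.2, -0.3, -0.5]
grip_width: 24.1
finger_force: 30.0
```

```bash
python3 -m creep '[{"hand":0.1,"tx":-0.0416,"ty":0.0224,"tz":0,"spin":0},{"hand":0.1,"tx":-0.0416,"ty":0.0224,"tz":0,"spin":0},{"hand":0.1,"tx":-0.0416,"ty":0.0224,"tz":0,"spin":0},{"hand":0.1,"tx":-0.0416,"ty":0.0224,"tz":0,"spin":0},{"hand":0.1,"tx":-0.0416,"ty":0.0224,"tz":0,"spin":0}]'; python3 -m creep '[{"hand":0.1,"tx":-0.0416,"ty":0.0224,"tz":0,"spin":0},{"hand":0.1,"tx":-0.0416,"ty":0.0224,"tz":0,"spin":0},{"hand":0.1,"tx":-0.0416,"ty":0.0224,"tz":0,"spin":0},{"hand":0.1,"tx":-0.0416,"ty":0.0224,"tz":0,"spin":0},{"hand":0.1,"tx":-0.0416,"ty":0.0224,"tz":0,"spin":0}]';  python3 -m creep '[{"hand":0.1,"tx":0,"ty":0,"tz":0,"spin":0},{"hand":0.1,"tx":0,"ty":0,"tz":0,"spin":0},{"hand":0.1,"tx":0,"ty":0,"tz":0,"spin":0},{"hand":0.1,"tx":0,"ty":0,"tz":0,"spin":0}]'; python3 - <<'E'
from h import *
s=cap('scene');p=get_obs()['tool_pos'];print(p)
c=[150,60];x,y=95,165
I=cv2.resize(np.clip(s['color'][y:y+75,x:x+100,::-1].astype(float)*1.2,0,255).astype('uint8'),None,fx=8,fy=8,interpolation=cv2.INTER_CUBIC)
print((proj(s,p-[0,0,105])-[x,y]+.5)*8)
cv2.imwrite('pics/c7.png',I)
E
```

```text
time: 16.95
tool_pos: [558.9, 12.0, 254.2]
tcp_rot: [3.141, 0.0, 1.134]
contact_force: [-0.4, 0.3, -1.1]
grip_width: 23.7
finger_force: 30.0
time: 17.58
tool_pos: [572.2, -223.8, 254.2]
tcp_rot: [3.141, 0.0, 1.133]
contact_force: [0.8, 0.5, -2.7]
grip_width: 24.0
finger_force: 30.0
time: 18.08
tool_pos: [572.5, -221.1, 254.0]
tcp_rot: [3.141, 0.0, 1.135]
contact_force: [0.1, 0.4, -0.9]
grip_width: 23.6
finger_force: 30.0
[ 572.52874358 -221.23402145  253.92404799]
[367.57814027 384.0432094 ]
```

View pics/c7.png

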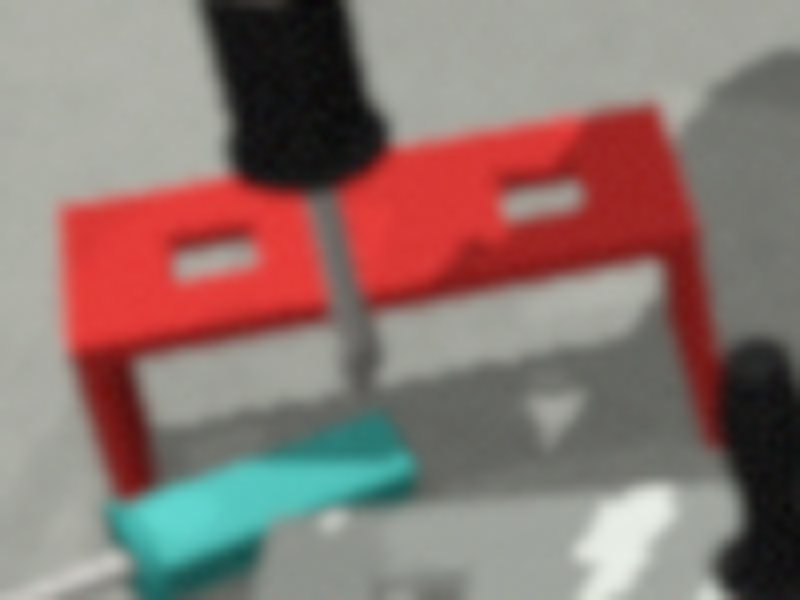

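The tip hangs at crop (362,385), predicted (367,384). The free hole starts at crop (375-470,575), so one more crop to see it whole.

```bash
python3 - <<'E'
from h import *
s=cap('scene');p=get_obs()['tool_pos']
x,y=125,228
I=cv2.resize(np.clip(s['color'][y:y+30,x:x+40,::-1].astype(float)*1.3,0,255).astype('uint8'),None,fx=16,fy=16,interpolation=cv2.INTER_CUBIC)
q=np.array([p[0],p[1],80])
for dx,dy in((0,0),(-11,-11),(-11,11),(11,-11),(11,11)):
    c=np.radians(-8.6);w=q+[dx*np.cos(c)-dy*np.sin(c),dx*np.sin(c)+dy*np.cos(c),0]
    a=((proj(s,w)-[x,y]+.5)*16).astype(int);cv2.circle(I,tuple(int(k) for k in a),4,(255,0,255),1)
cv2.imwrite('pics/c8.png',I)
E
```

```text
(no output)
```

View pics/c8.png

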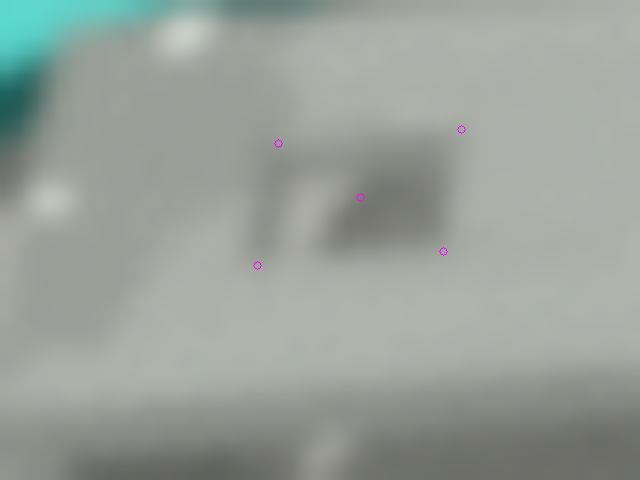

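The free hole (crop 255-455, 130-255) is centred under the driver. Descend.

```bash
python3 -m creep '[{"hand":0.1,"tx":0,"ty":0,"tz":0.02,"spin":0},{"hand":0.1,"tx":0,"ty":0,"tz":0.02,"spin":0},{"hand":0.1,"tx":0,"ty":0,"tz":0.012,"spin":0},{"hand":0.1,"tx":0,"ty":0,"tz":0.008,"spin":0},{"hand":0.1,"tx":0,"ty":0,"tz":0.008,"spin":0}]'; python3 -m creep '[{"hand":0.1,"tx":0,"ty":0,"tz":0.008,"spin":0},{"hand":0.1,"tx":0,"ty":0,"tz":0.008,"spin":0},{"hand":0.1,"tx":0,"ty":0,"tz":0.008,"spin":0}]'
```

```text
time: 18.8
tool_pos: [572.7, -222.2, 185.7]
tcp_rot: [3.141, 0.0, 1.134]
contact_force: [-0.3, 0.4, -1.3]
grip_width: 24.1
finger_force: 30.0
time: 19.18
tool_pos: [572.4, -222.2, 161.2]
tcp_rot: [3.141, 0.0, 1.134]
contact_force: [-0.5, 0.3, -0.7]
grip_width: 23.9
finger_force: 30.0
```

Tip is in the hole (tip at about 56, below the top face) with no contact.

```bash
python3 -m creep '[{"hand":0.1,"tx":0,"ty":0,"tz":0.012,"spin":0},{"hand":0.1,"tx":0,"ty":0,"tz":0.012,"spin":0},{"hand":0.1,"tx":0,"ty":0,"tz":0.009,"spin":0},{"hand":0.1,"tx":0,"ty":0,"tz":0.004,"spin":0},{"hand":0.1,"tx":0,"ty":0,"tz":0,"spin":0}]'; python3 -m creep '[{"hand":0.1,"tx":0,"ty":0,"tz":0.001,"spin":0},{"hand":0.1,"tx":0,"ty":0,"tz":0.001,"spin":0},{"hand":0.1,"tx":0,"ty":0,"tz":0,"spin":0}]'
```

```text
time: 19.8
tool_pos: [572.4, -222.2, 124.4]
tcp_rot: [-3.141, 0.0, 1.134]
contact_force: [0.1, -0.3, -2.0]
grip_width: 23.7
finger_force: 30.0
time: 20.18
tool_pos: [572.4, -222.2, 122.7]
tcp_rot: [3.141, 0.0, 1.134]
contact_force: [-0.2, 0.8, -1.5]
grip_width: 24.3
finger_force: 30.0
```

```bash
python3 -m creep '[{"hand":0.1,"tx":0,"ty":0,"tz":0.001,"spin":0},{"hand":0.1,"tx":0,"ty":0,"tz":0.0007,"spin":0},{"hand":0.1,"tx":0,"ty":0,"tz":0,"spin":0}]'; python3 -m creep '[{"hand":0.1,"tx":0,"ty":0,"tz":0.0005,"spin":0},{"hand":0.1,"tx":0,"ty":0,"tz":0,"spin":0}]'
```

```text
time: 20.55
tool_pos: [572.4, -222.1, 120.8]
tcp_rot: [-3.141, 0.0, 1.134]
contact_force: [1.0, -0.4, -1.7]
grip_width: 23.7
finger_force: 30.0
time: 20.8
tool_pos: [572.4, -222.2, 120.5]
tcp_rot: [3.141, 0.0, 1.134]
contact_force: [-0.4, 0.3, -1.6]
grip_width: 24.0
finger_force: 30.0
```

```bash
python3 -m creep '[{"hand":0.35,"tx":0,"ty":0,"tz":0.0003,"spin":0},{"hand":0.5,"tx":0,"ty":0,"tz":0,"spin":0},{"hand":0.7,"tx":0,"ty":0,"tz":0,"spin":0},{"hand":0.7,"tx":0,"ty":0,"tz":0,"spin":0},{"hand":0.7,"tx":0,"ty":0,"tz":0,"spin":0}]'; python3 -m creep '[{"hand":0.7,"tx":0,"ty":0,"tz":-0.01,"spin":0},{"hand":0.7,"tx":0,"ty":0,"tz":-0.02,"spin":0},{"hand":0.7,"tx":0,"ty":0,"tz":-0.03,"spin":0},{"hand":0.7,"tx":0,"ty":0,"tz":-0.04,"spin":0},{"hand":0.7,"tx":0,"ty":0,"tz":-0.04,"spin":0}]'; python3 -m creep '[{"hand":0.7,"tx":-0.04,"ty":0,"tz":0,"spin":0},{"hand":0.7,"tx":-0.04,"ty":0,"tz":0,"spin":0},{"hand":0.7,"tx":0,"ty":0,"tz":0,"spin":0},{"hand":0.7,"tx":0,"ty":0,"tz":0,"spin":0},{"hand":0.7,"tx":0,"ty":0,"tz":0,"spin":0}]'; python3 - <<'E'
from h import *
s=cap('scene')
f=lambda x,y,w,h,k:cv2.resize(s['color'][y:y+h,x:x+w,::-1],None,fx=k,fy=k,interpolation=cv2.INTER_CUBIC)
cv2.imwrite('pics/c9.png',np.hstack([f(110,190,110,100,4),f(330,170,44,50,8)]))
E
```

```text
time: 21.42
tool_pos: [572.4, -222.2, 120.1]
tcp_rot: [3.142, 0.0, 1.134]
contact_force: [-0.2, -0.1, 0.5]
grip_width: 63.0
finger_force: 0.0
time: 22.05
tool_pos: [572.3, -222.1, 262.2]
tcp_rot: [3.141, 0.0, 1.134]
contact_force: [0.4, -0.8, 0.7]
grip_width: 64.3
finger_force: 0.0
time: 22.68
tool_pos: [539.0, -293.7, 260.4]
tcp_rot: [3.141, -0.0, 1.135]
contact_force: [0.1, 1.0, 0.7]
grip_width: 64.4
finger_force: 0.0
```

View pics/c9.png

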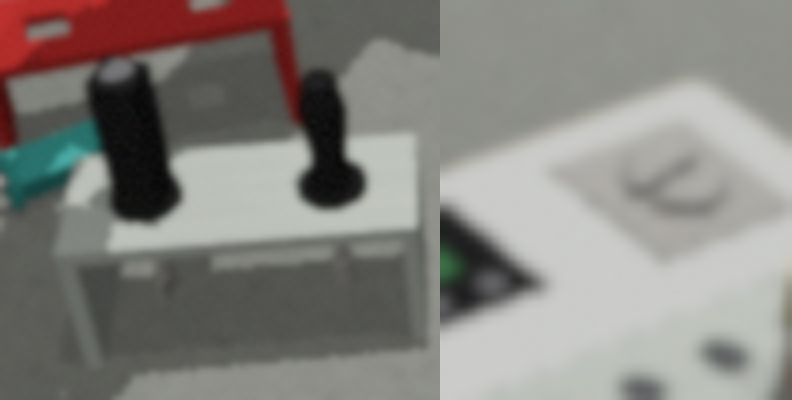

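The driver hangs upright in its hole, the nut driver is in place, and the screw's slot has turned to the new angle (crop 670,185). The turquoise look-alike now lies beside the rack. It was already down before I first descended, with no contact felt, and it is resting on the bench clear of everything. Handing in.

```bash
python3 -c "
from plant import close_job
print(close_job())"
```

```text
the job is handed in; nothing more can be done
None
```

The job is handed in: the screw was turned clockwise to its stop with the blade seated, and the flat driver hangs upright in its hole again, though the turquoise look-alike tipped over for a reason I don't know before my first descent and now lies on the bench beside the rack.

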